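# Fit the transport lock pin of an autorefractor by feel

### The arm

A 6-joint arm with a two-finger parallel gripper is mounted at the origin on the work surface. World frame = base frame: x ahead of the robot, y to its left, z up, the work surface at z = 0. Lengths are in m, angles in rad, forces in N, time in s.
With the tool pointing down it reaches from about 0.275 to 0.875 m from the base axis. Payload 12.5 kg.
Tool frame: the origin (TCP) lies at the very end of the fingers, on their centre line; the grasp point (between the pads) lies 19 mm behind it; z points along the fingers, y is the line along which they close (so a half turn about z gives the same grasp; the last joint's range is limited). The gripper opens to 85 mm and grips with 20 to 120 N. Pads are 22 mm wide; open, the fingers measure 114 mm over their backs; the gripper's body (76 mm by 85 mm) begins 54 mm behind the grasp point. The pads swing forward as they close: fully open they stand 13 mm farther back than shut.
Start: joints at [1.156, 0.351, 1.652, -0, 1.139, -0.085], TCP at [0.178, 0.52, 0.231] pointing down, gripper open.
Joint ranges: [-2.75, 2.75], [-0.79, 2.1], [0.01, 2.65], [-1.57, 4.71], [0.07, 3.14], [-2.87, 2.87]. Speed limits (rad/s): [2.22, 2.22, 2.79, 3.14, 3.14, 3.14].

### API

Orientations are given as a 3x3 rotation matrix whose columns are the frame's x, y, z axes.
In Python, from bench import manip gives the robot as it stands. Calls block until the motion is done:
- manip.move_ptp(position, orientation): joint-space move of the TCP to a pose.
- manip.move_l(position, attitude=None, max_speed=0.15): straight line of the TCP; attitude=None keeps the orientation; max_speed is the mean speed in m/s.
- manip.move_j(angles): joint-space move.
- manip.set_gripper(opening, effort=None): opening from 0.0 (shut) to 1.0 (fully open); effort is the grip in N (None keeps the last); returns when the fingers have stopped.
- manip.dwell(seconds).
- manip.inverse_kinematics(position, orientation): joint angles nearest the present ones, or None.
- manip.grab_frame(name): name is "scene" or "top" or "wrist"; returns (picture, depth): 400x640x3 uint8, red, green, blue; 400x640 float32, m along the optical axis (not along the pixel's ray), 0 where there is no reading.
- manip.get_calibration(name): a dict with "camera_matrix" (3x3 intrinsics, pixels), "R" (3x3) and "t" (3): a world point X has camera coordinates R X + t. Camera axes: x right, y down, z forward; pixel columns grow to the right and rows downward; lengths in m; the calibration is good to about 2 mm. A picture is of the moment at which its call begins: read the wrist's pose just before it. get_calibration takes no time and is no camera call; for the wrist camera it gives the pose at the moment of the call.
A pose or a line that the arm cannot do raises manip.Unreachable and nothing moves.
- manip.sign_off(): hands the job in; it is judged then, once.
Trained networks look in the newest picture that a camera, given by its name, has taken for a name from the list of things; names that differ only in an ending like _2 or _b are one class to them, and where a whole thing is asked for, a point or a joint stands for the part that bears it (a point fixed in the world has none). Each returns a list of dicts, best first, with "confidence" (0 to 1); they miss things now and then, are a little off and sometimes report something else, mostly with a low value. They report only what shows in the picture. A call takes as long as a camera call. They do not tell look-alikes from the thing itself.
- manip.look_for(camera, name): "at" ([x, y, z] in m, in world coordinates, good to about 4 mm: the middle of the surface that is visible of it).
Readings, each from a call of its own:
- manip.current_time(): time.
- manip.current_qpos(): joint angles.
- manip.current_joint_vel(): joint speeds.
- manip.current_joint_torque(): joint torques, N m.
- manip.current_ee_pos(): TCP position.
- manip.current_tcp_rot(): TCP orientation.
- manip.current_force(): force on the tool from outside, world axes, zero at the start.
- manip.current_ft_torque(): the same for the moment, N m.
- manip.current_grip_width(): opening from 0.0 (shut) to 1.0 (fully open).
- manip.current_grip_force(): force on a finger pad.
Only numpy, scipy, OpenCV 4.12 (cv2) and the standard library are available. Lean on these libraries where they do the work, as an engineer would, in place of code of your own. Each camera call takes 0.05 s, during which the arm holds its last target. There are 200 camera calls.

### The job

The eye-testing machine (autorefractor) is to be moved, so its stage must be locked. Pick up the transport lock pin with the flat black grip, feel gently with its nose along the groove in the machine's side that faces the robot until it finds the hidden lock hole, and push it straight in until its steel collar is flush with the machine's side, then let go. Never push the pin hard against the machine, and leave everything else on the table where it is.

Things in the scene. Friction and masses are not known exactly. Their poses are not given: they have to be found in the camera images.
- refractor: White autorefractor, fixed. Origin at table height in the plane of the flat panel facing the robot, under the groove's middle; x level into the machine, y along the panel, z up. Panel y -170 to 310, z 12 to 62 mm; cover above it (top z 82) 6 mm proud. On top from x 40: joystick (to z 211), head (y -85 to 300, to z 390). Chin-rest frame: x 0 to 275, y 295 to 370, to z 490 mm.
- groove (a point): Middle of the mouth of a level groove in that panel, in the panel's plane, 45 mm above the table; axes as the refractor's. The groove is 14 mm high (z -7 to 7), 130 mm long (y -65 to 65), 15 mm deep, open to the robot and hidden from above by the cover.
- groove_floor (a point): Middle of the groove's floor, 15 mm in from the panel; same axes. The floor is a flat, rigid steel plate with one sharp-edged square lock hole, 11 x 11 mm, at mid height (z 0), running straight in along x for 51 mm. Its place along y is not known and differs between machines: anywhere from y -40 to 40 mm. It has to be felt for.
- lock_pin: Transport lock pin, loose on the table, 114 mm long, 55 to 115 g. Origin in the middle of its grip, on the pin's axis; x along the shaft to the tip. The black plastic grip is 50 mm long (x), 14 mm wide (y), 26 mm high (z), flat-sided. It lies with the grip's 14 mm wide edge down, axis level, 13 mm above the table.
- pin_collar (a point): Centre of the front face of the pin's steel collar, 29 mm ahead of the pin's origin (collar diameter 26 mm, 4 mm thick). Fully home, this face lies flat on the panel. Ahead of it is the round steel shaft, diameter 8 mm, 60 mm long.
- pin_tip (a point): Centre of the pin's nose, 89 mm ahead of the pin's origin, 60 mm ahead of the collar's face; x along the shaft. The shaft tapers over its last 5.5 mm to a flat nose of diameter 5 mm.
- screwdriver: Screwdriver, 150 mm long, lying loose; it and the pin may have changed places. Leave alone.
- water: Clear water bottle, diameter 62 mm, 190 mm tall. Leave alone.
- occluder: Black eye occluder paddle, 175 mm long, lying flat. Leave alone.
- chin_papers: Pad of chin-rest papers, 55 x 75 x 14 mm. Leave alone.
- glasses_case: Blue glasses case, 65 x 160 x 45 mm. Leave alone.
- penlight: Slim metal penlight, 132 mm long, 12 mm thick. Leave alone.
Things that resemble listed ones, but are neither listed nor needed, are in the scene too. Leave any orange look-alike of the lock_pin alone.

How it is judged:
By the outcome, as a careful person would: the job done as asked, in the order asked, and still so for the second after the job is handed in, with the robot touching nothing.
It also fails if it takes over 72 s, if anything falls off the work surface, if the arm or the gripper's body presses on something with over 40 N, if the wrist force passes 120 N, or if a joint passes its speed limit or range.

## Working session

There is one attempt and no reset: what is moved stays moved. The work goes in short steps, each a Python script; the robot and the scene stay as the last script left them, time stands still between calls to the robot, and variables do not carry over. Pictures are saved under pics/ and viewed, at most 10 in all, crops included, and the job is handed in when it is done.

```bash
mkdir -p pics; ls
python3 - <<'E'
from bench import manip
import cv2
for c in ("scene","top"):
    p,d=manip.grab_frame(c); cv2.imwrite(f"pics/{c}1.png",p[:,:,::-1])
    for n in ("refractor","groove","lock_pin","pin_collar","pin_tip","screwdriver"):
        print(c,n,[(r["at"],round(r["confidence"],2)) for r in manip.look_for(c,n)[:3]])
    k=manip.get_calibration(c); print(k)
print(manip.current_time(), manip.current_force())
E
```

```text
pics
scene refractor [([0.7827, 0.1464, 0.3243], 0.72)]
scene groove [([0.7849, 0.147, 0.3258], 0.97)]
scene lock_pin [([0.6815, -0.2575, 0.0176], 0.7), ([0.4467, -0.0865, 0.0173], 0.44)]
scene pin_collar [([0.6857, -0.2552, 0.0196], 0.85), ([0.3865, -0.2404, 0.0104], 0.74), ([0.4472, -0.089, 0.0228], 0.68)]
scene pin_tip [([0.6827, -0.2561, 0.0162], 0.87), ([0.4462, -0.0883, 0.0206], 0.59)]
scene screwdriver [([0.4402, -0.2755, 0.0283], 0.74)]
{'camera_matrix': array([[449.97875192,   0.        , 317.05369713],
       [  0.        , 449.97875192, 203.55512215],
       [  0.        ,   0.        ,   1.        ]]), 'R': array([[ 0.1813094 ,  0.98338569, -0.00891508],
       [ 0.78970058, -0.15098984, -0.59462178],
       [-0.58608864,  0.10077028, -0.80395613]]), 't': array([ 0.01620111, -0.37236542,  1.46785405])}
top refractor [([0.6683, 0.1979, 0.3296], 0.6)]
top groove [([0.6635, 0.1963, 0.3259], 0.92)]
top lock_pin [([0.4438, -0.0908, 0.0252], 0.81), ([0.6768, -0.2589, 0.0186], 0.74)]
top pin_collar [([0.6769, -0.2567, 0.0236], 0.73), ([0.4399, -0.0913, 0.0243], 0.58)]
top pin_tip [([0.4429, -0.0898, 0.028], 0.81), ([0.6753, -0.2567, 0.0209], 0.73)]
top screwdriver [([0.4313, -0.2806, 0.024], 0.92), ([0.4422, -0.0895, 0.0249], 0.66)]
{'camera_matrix': array([[456.29511983,   0.        , 318.07805297],
       [  0.        , 456.29511983, 201.26885578],
       [  0.        ,   0.        ,   1.        ]]), 'R': array([[ 0.01731835, -0.99981977,  0.00777878],
       [-0.98339827, -0.0184384 , -0.18052111],
       [ 0.180632  , -0.00452331, -0.98354035]]), 't': array([-0.12066566,  0.52312327,  1.00120917])}
0.7 [ 0.29474231 -0.0747357  -0.29082813]
```

View pics/scene1.png

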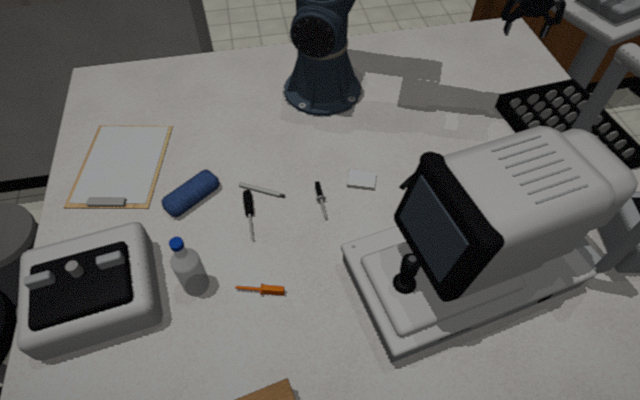

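View pics/top1.png

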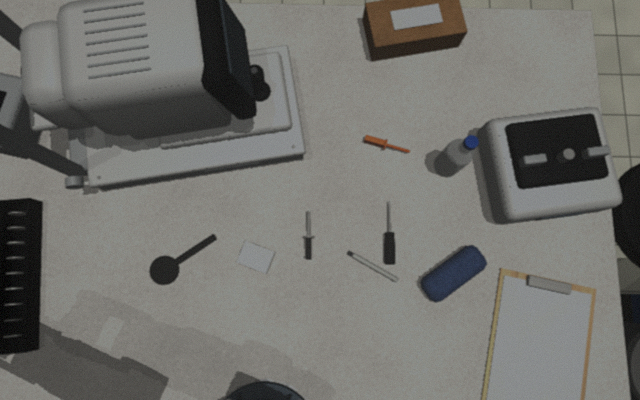

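The pin is the tool at about (308,235) in the top view, with its grip at (308,248) and its shaft pointing up the image, away from the robot. The screwdriver is at (389,235) and the orange look-alike at (386,144). The cover's front edge runs from (85,188) to (303,155).

```bash
cat > h.py <<'E'
import numpy as np, cv2
from bench import manip
def cloud(c,d):
    K,R,t=c["camera_matrix"],c["R"],c["t"]
    v,u=np.mgrid[:d.shape[0],:d.shape[1]]
    P=np.stack([(u-K[0,2])/K[0,0]*d,(v-K[1,2])/K[1,1]*d,d],-1)
    return (P-t)@R
def px2plane(c,uv,z):
    K,R,t=c["camera_matrix"],c["R"],c["t"]; C=-R.T@t
    r=R.T@np.linalg.solve(K,[uv[0],uv[1],1.]); return C+r*(z-C[2])/r[2]
def Rt(yaw,tilt):
    # tool x along pin shaft-ish, y closing, z down; tilt leans the wrist back towards the robot
    c,s=np.cos(yaw),np.sin(yaw); f=np.array([c,s,0]); z=np.array([0,0,-1.])
    tz=np.cos(tilt)*z+np.sin(tilt)*f; tx=np.cos(tilt)*f-np.sin(tilt)*z
    return np.stack([tx,np.cross(tz,tx),tz],1)
E
python3 - <<'E'
from h import *
p,d=manip.grab_frame("top"); c=manip.get_calibration("top"); W=cloud(c,d)
# front edge: per column, lowest row with z in cover-top band
L=[]
for u in range(95,300,3):
    z=W[130:215,u,2]; r=np.where((z>0.072)&(z<0.092)&(d[130:215,u]>0))[0]
    if len(r): L.append(px2plane(c,(u,130+r[-1]+.5),0.082))
L=np.array(L); print(len(L)); 
l=cv2.fitLine(L[:,:2].astype(np.float32),cv2.DIST_HUBER,0,1e-3,1e-3).ravel(); print("edge",l,np.degrees(np.arctan2(l[1],l[0])))
n=np.array([-l[1],l[0]]); print("res",np.round((L[:,:2]-l[2:])@n*1e3,1))
for v in (160,163,150,145):
    z=W[v,280:325,2]; print(v,np.round(z[::3],3))
print("pin z",np.round(W[205:265:4,300:318:2,2]*1e3))
g=p[:,:,:].astype(int).sum(2)
print(g[205:265:3,300:318])
E
python3 - <<'E'
import cv2
p=cv2.imread("pics/top1.png")
a=cv2.resize(p[190:280,270:420],None,fx=4,fy=4,interpolation=cv2.INTER_CUBIC)
b=cv2.resize(p[120:210,60:320],None,fx=2.3,fy=2.3,interpolation=cv2.INTER_CUBIC)
import numpy as np
o=np.zeros((a.shape[0]+b.shape[0],max(a.shape[1],b.shape[1]),3),np.uint8);o[:a.shape[0],:a.shape[1]]=a;o[a.shape[0]:,:b.shape[1]]=b
cv2.imwrite("pics/crop1.png",o)
E
```

```text
69
edge [ 0.18239774 -0.9832248   0.58545226  0.14886868] -79.49054
res [-0.5  0.7  1.8  0.8  1.9  0.9 -0.2 -1.3 -0.1  1.1 -0.  -1.1  0.1 -1.
  0.2 -0.9  0.3 -0.8  0.4 -0.7  0.5 -0.6  0.6 -0.5  0.7 -0.4  0.8 -0.3
  0.9 -0.2 -1.3 -0.1  1.1 -0.  -1.1  0.1  1.3  0.2 -0.9  0.3 -0.8  0.4
 -0.7  0.5 -0.6 -1.7 -0.5  0.7 -0.4  0.8 -0.3 -1.4 -0.2  1.  -0.1 -1.2
 -0.   1.2  0.1  1.3  0.2  1.4  0.3 -0.8  0.4 -0.7  0.5 -0.6  0.6]
160 [ 0.037  0.031  0.029  0.025  0.017  0.012  0.     0.003  0.003  0.001
 -0.002  0.001  0.001  0.    -0.002]
163 [ 0.001  0.002  0.     0.002  0.001  0.007 -0.     0.002  0.002  0.001
  0.     0.002  0.002 -0.002  0.002]
150 [ 0.084  0.082  0.086  0.082  0.082  0.084  0.085  0.086  0.082  0.003
  0.003 -0.002 -0.002 -0.     0.003]
145 [ 0.083  0.082  0.081  0.083  0.086  0.083  0.081  0.084  0.079  0.003
  0.001 -0.    -0.001  0.001  0.   ]
pin z [[ 3.  2.  3.  1. -2.  1.  1. -5.  4.]
 [ 0. -0.  1.  2.  4.  2. -2.  0.  1.]
 [ 0. -4.  2.  1. 20. 14.  2.  3.  1.]
 [ 2. -0.  0. -1. 19. 14. -2.  2.  4.]
 [ 2.  2. -1.  2. 19. 21.  4.  2.  2.]
 [-0.  1.  0.  0. 17. 15. -1.
[... 1162 characters left out ...]
368 363 392 384 398 410]
 [389 387 372 285 215 185 122 129 139 147 154 211 258 320 373 406 406 409]
 [412 418 402 359 277 218 123 116 106 128 164 273 369 397 413 410 407 400]
 [406 400 416 355 274 205 136 125 130 122 140 264 367 388 397 397 396 404]
 [411 399 409 359 269 197 138 119 117 137 159 247 370 387 414 415 397 405]
 [405 407 401 404 343 227 153 125 129 111 138 267 365 404 404 409 421 410]
 [402 406 421 398 341 226 115 138 131 122 156 273 362 393 403 405 434 410]
 [409 398 416 367 268 200 138 107 144 128 145 268 377 385 383 405 403 401]
 [405 396 397 404 392 340 285 254 227 243 267 336 413 416 406 409 409 413]
 [405 403 407 393 402 390 395 414 414 400 419 405 410 409 423 404 424 401]]
```

View pics/crop1.png

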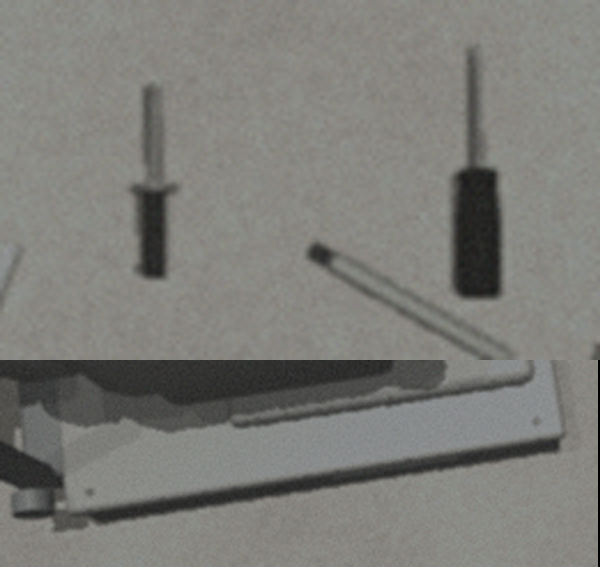

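The crop confirms the pin, with its collar and flat grip. It points almost along +x. Next I'll hover over it and check with the wrist camera.

Run:
```python
from h import *
c=manip.get_calibration("top")
co=px2plane(c,(303.5,153.8),0.082); l=np.array([-0.1824,0.9832]); e0=np.array([0.58545,0.14887])
s=(co[:2]-e0)@l; ly=l; lx=np.array([ly[1],-ly[0]])
g=e0+ly*(s+0.170)+lx*0.006; print("corner",co,"groove est",g)
print("grip front/back",px2plane(c,(308.5,237.5),.026),px2plane(c,(307.8,258.3),.026))
print("tip",px2plane(c,(307.8,211),.017))
t=manip.current_time()
manip.move_ptp([0.40,-0.09,0.16],Rt(0.0,0.0)); print(manip.current_time()-t,manip.current_qpos(),manip.current_ee_pos())
k=manip.get_calibration("wrist"); p,d=manip.grab_frame("wrist"); cv2.imwrite("pics/w1.png",p[:,:,::-1]); np.savez("w1.npz",p=p,d=d,**k)
print(k)
for n in ("lock_pin","pin_collar","pin_tip"): print(n,manip.look_for("wrist",n)[:2])
```

```text
corner [ 0.6277445  -0.07612563  0.082     ] groove est [0.60209807 0.09202421]
grip front/back [ 0.44360191 -0.09062719  0.026     ] [ 0.39573199 -0.09003067  0.026     ]
tip [ 0.50712969 -0.08751862  0.017     ]
2.325 [-3.33875528e-01  2.00261414e-01  2.06451476e+00  6.98474028e-05
  8.76658271e-01  1.23550456e+00] [ 0.40022768 -0.08959043  0.1600572 ]
{'camera_matrix': array([[354.50404871,   0.        , 315.94964815],
       [  0.        , 354.50404871, 203.47019654],
       [  0.        ,   0.        ,   1.        ]]), 'R': array([[ 7.47840513e-04, -9.99999621e-01, -4.45345305e-04],
       [-9.45276762e-01, -8.52218714e-04,  3.26268474e-01],
       [-3.26268730e-01,  1.76977785e-04, -9.45277041e-01]]), 't': array([-0.09054575,  0.35972756,  0.44407541])}
lock_pin [{'at': [0.4473, -0.0879, 0.024], 'confidence': 0.74}]
pin_collar [{'at': [0.4503, -0.087, 0.026], 'confidence': 0.59}]
pin_tip [{'at': [0.4437, -0.0869, 0.0209], 'confidence': 0.77}]
```

View pics/w1.png

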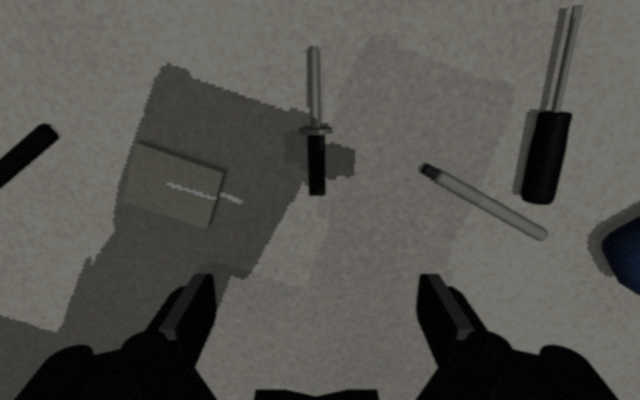

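The wrist view shows the pin from the grip's end at (317,194) to the tip at (314,46). The penlight end at (425,168) and the papers corner at (225,170) are close, so I'll open only part way. The camera sits on the tool's +x side and would hit the head, so I'll grasp with a half turn.

Run:
```python
from h import *
k=np.load("w1.npz"); f=lambda u,v,z: px2plane(k,(u,v),z).round(4)
g=k["p"].astype(int).sum(2)[138:194,296:338]; m=(g<75)
print(m.sum(0)); v,u=np.nonzero(m&(np.abs(np.arange(42)-20)<12))
for lo,hi in ((2,20),(35,54)):
    s=(v>=lo)&(v<hi); print("grip u",u[s].mean()+296, f(u[s].mean()+296,138+(lo+hi)/2,.026))
print("grip back",f(317,194,.026),"collar",f(316.5,129,.02),"tip",f(314,46,.015))
print("penlight",f(423,170,.01),"papers",f(225,170,.014))
a=np.array
for nm,P,z in (("grasp",[0.42,-0.09],.002),("groove",[0.545,0.08],.035)):
  for yaw in (np.pi,):
    print(nm,manip.inverse_kinematics([*P,z],Rt(yaw+(0.18 if nm=="groove" else 0),0)))
```

```text
[ 0  0  0  0  0  0  0  0  0  0  0  0 31 47 56 56 56 56 56 56 56 56 56 56
 56 56 56 56 35  0  0  0  0  0  0  0  0  0  0  0  0  0]
grip u 315.84 [ 0.4347 -0.0901  0.026 ]
grip u 316.3951048951049 [ 0.4075 -0.0906  0.026 ]
grip back [ 0.3978 -0.0911  0.026 ] collar [ 0.4494 -0.0907  0.02  ] tip [ 0.5097 -0.0887  0.015 ]
penlight [ 0.4141 -0.1807  0.01  ] papers [ 0.4149 -0.0144  0.014 ]
grasp [-3.19562605e-01  5.56299177e-01  2.09636895e+00 -4.44089210e-16
  4.88924531e-01 -1.89035893e+00]
groove [ 6.12310566e-02  6.28772548e-01  1.78100657e+00 -4.44089210e-16
  7.31813533e-01 -1.68956527e+00]
```

Run:
```python
from h import *
R=Rt(np.pi+0.02,0); P=np.array([0.421,-0.0903,0])
manip.set_gripper(0.45,80)
manip.move_ptp(P+[0,0,.06],R)
manip.move_l(P+[0,0,.002],max_speed=.1)
print(manip.current_time(),manip.current_ee_pos(),manip.current_force())
manip.set_gripper(0.0,80); print(manip.current_grip_width(),manip.current_grip_force(),manip.current_ee_pos())
manip.move_l(P+[0,0,.06]); print(manip.current_time(),manip.current_grip_width(),manip.current_grip_force(),manip.current_force(),manip.current_ft_torque())
k=manip.get_calibration("top");p,d=manip.grab_frame("top"); s,ds=manip.grab_frame("scene")
cv2.imwrite("pics/t2.png",np.hstack([cv2.resize(p[180:290,240:380],None,fx=3,fy=3),cv2.resize(s[130:240,260:380],None,fx=3,fy=3)])[:,:,::-1])
```

```text
7.1833 [ 0.42118083 -0.09035052  0.00228345] [-0.26551724 -0.45487047 -0.95349   ]
0.14717895069923265 78.38064908981323 [ 0.42135888 -0.09039718  0.0027714 ]
8.0583 0.14943018795943355 77.95537233352661 [-1.13992217 -0.23043359 -0.64615023] [ 0.02713876  0.02362005 -0.00307273]
```

View pics/t2.png

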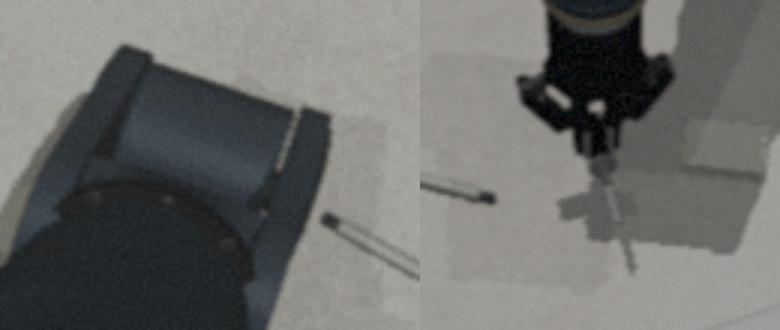

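The pin is held level, with the shaft pointing forward. I'll go to the groove and feel for its floor at y = -40.

```bash
cat >> h.py <<'E'
G=np.array([0.6021,0.0920]); YAW=np.arctan2(0.1824,0.9832); ZT=0.0345
def tcp(x,y,z=ZT,yaw=None):   # pin tip at local x (0=panel), y
    lx=np.array([np.cos(YAW),np.sin(YAW)]); ly=np.array([-lx[1],lx[0]])
    q=G+lx*(x-0.089)+ly*y; return np.array([q[0],q[1],z])
def floc():
    F=manip.current_force(); c,s=np.cos(YAW),np.sin(YAW)
    return np.array([c*F[0]+s*F[1],-s*F[0]+c*F[1],F[2]])
E
python3 - <<'E'
from h import *
R=Rt(np.pi+YAW,0)
manip.move_ptp(tcp(-.03,-.040,.06),R)
manip.move_l(tcp(-.03,-.040)); f0=floc(); print("base",f0.round(2),manip.current_time(),manip.current_ee_pos()-tcp(-.03,-.04))
for x in (-.02,-.012,-.006,-.002,.002,.006,.009,.0105,.012,.013,.0135,.014,.0145,.015,.0155,.016,.0165,.017,.0175,.018,.0185,.019):
    manip.move_l(tcp(x,-.040),max_speed=.05); f=floc()-f0
    print(x,f.round(2),round(manip.current_time(),2))
    if np.linalg.norm(f)>3: break
E
```

```text
base [-0.07  0.52 -1.17] 9.0917 [-0.00077726 -0.00080436 -0.0004078 ]
-0.02 [ 0.81 -0.89 -0.05] 9.44
-0.012 [0.51 0.37 0.23] 9.75
-0.006 [-0.38 -0.46  0.85] 10.02
-0.002 [-0.22 -1.05  0.22] 10.27
0.002 [ 0.04 -0.18  0.9 ] 10.52
0.006 [-0.23 -0.29  0.95] 10.77
0.009 [ 0.21 -1.54  0.05] 11.02
0.0105 [0.27 1.18 0.55] 11.27
0.012 [-0.3  -0.58  0.34] 11.52
0.013 [ 0.2  -1.11  0.48] 11.77
0.0135 [ 0.07 -0.02  0.33] 12.02
0.014 [-0.29 -0.01 -0.3 ] 12.27
0.0145 [-0.17 -0.44  0.44] 12.52
0.015 [-0.58 -0.85  0.23] 12.77
0.0155 [0.19 0.32 0.67] 13.02
0.016 [ 0.71 -0.66  0.47] 13.27
0.0165 [ 0.2  -0.78  0.1 ] 13.52
0.017 [ 0.68 -1.05  1.05] 13.77
0.0175 [-0.35  0.22  0.07] 14.02
0.018 [-0.24 -0.65  0.79] 14.27
0.0185 [ 0.06 -0.81 -0.17] 14.52
0.019 [-0.05  0.22 -0.63] 14.77
```

Run:
```python
from h import *
f0=np.array([-.07,.0,-.8])
for x in np.arange(.0195,.0285,.0005):
    manip.move_l(tcp(x,-.040),max_speed=.05); f=floc()-f0
    if f[0]<-2: f=np.mean([floc() for _ in range(5)],0)-f0
    print(round(x,4),f.round(2),round(manip.current_time(),2))
    if f[0]<-3: break
print(manip.current_ee_pos()-tcp(x,-.04))
```

```text
0.0195 [-0.01  0.1  -0.87] 15.02
0.02 [-0.04  0.75 -0.52] 15.27
0.0205 [-2.16 -0.29  1.36] 15.52
0.021 [-5.71  0.09  1.63] 15.77
[-7.27777675e-04 -5.39550555e-05 -1.89726568e-04]
```

The floor is felt at about x = 20.5 on my scale (stiffness about 7 N/mm), so my x estimate is 5 mm short. Next I'll slide along in light contact.

Run:
```python
from h import *
f0=np.array([-.07,.0,-.8]); x=.0208; y=-.040; xf=.0208; found=False
F=lambda: np.mean([floc() for _ in range(3)],0)-f0
while y<.046 and manip.current_time()<36:
    y+=.0025; manip.move_l(tcp(x,y),max_speed=.05); f=F(); lost=0
    print(round(y*1e3,1),round(x*1e3,2),f.round(1))
    while f[0]>-1.5:
        x+=.0004; manip.move_l(tcp(x,y),max_speed=.05); f=F(); lost+=1
        print("   adv",round(x*1e3,2),f.round(1))
        if lost>=4 and f[0]>-1.5: found=True;break
    if found or f[0]<-12 or abs(f[1])>8: break
    x-=np.clip((-f[0]-3.5)/7e3,-.0004,.0006)
print(found,x,y,manip.current_time(),manip.current_ee_pos()-tcp(x,y))
```

```text
-37.5 20.8 [-5.  -0.7 -0.3]
-35.0 20.58 [-4.2 -0.4 -0.3]
-32.5 20.47 [-5.5 -0.3  0.8]
-30.0 20.19 [-3.8 -0.7  0.2]
-27.5 20.15 [-4.  -0.4  0.9]
-25.0 20.09 [-2.3  0.8 -0.4]
-22.5 20.26 [-2.9 -0.5  0.4]
-20.0 20.35 [-2.  -0.2 -0.1]
-17.5 20.56 [-4.9 -0.  -0.3]
-15.0 20.36 [-4.4 -0.8 -0.9]
-12.5 20.23 [-4.4 -0.5 -0.5]
-10.0 20.1 [-3.4 -0.7  0.4]
-7.5 20.12 [-3.3 -0.1 -0.3]
-5.0 20.15 [-3.2  0.3  0.6]
-2.5 20.2 [-2.1 -0.2  0.4]
0.0 20.41 [-3.  -0.7 -0.8]
2.5 20.47 [-3.3 -0.3 -0.7]
5.0 20.49 [-4.9  0.  -0.3]
7.5 20.3 [-4.4 -0.8 -0.1]
10.0 20.17 [-3.2 -0.4 -0.4]
12.5 20.22 [-2.5 -0.7 -0.8]
15.0 20.37 [-3.1 -0.7  0.4]
17.5 20.43 [-4.2 -0.5 -0.5]
20.0 20.33 [-4.1 -1.4  0.3]
22.5 20.24 [-3.8 -0.4  0.7]
25.0 20.2 [-3.1 -1.1  0. ]
27.5 20.26 [-3. -0. -0.]
30.0 20.33 [-3.7 -1.7  0.3]
32.5 20.31 [-2.9 -0.8  0.5]
35.0 20.38 [-0.8  0.5 -1.1]
   adv 20.78 [-0.2  0.9 -0.2]
   adv 21.18 [-1.   1.9  0.8]
   adv 21.58 [-1.6  1.9  0.2]
37.5 21.86 [0.5 0.6 0.2]
   adv 22.26 [0.  0.4 0.7]
   adv 22.66 [ 0.3 -0.1 -0.4]
   adv 23.06 [ 0.1 -0.  -0.5]
   adv 23.46 [ 0.  -0.2 -0.6]
True 0.023460177480172144 0.0375 25.2667 [3.23217944e-05 2.70931295e-06 1.54485058e-05]
```

The floor was followed evenly, so yaw is good. The nose dropped free at y = 37.5. A side force felt at y = 35 puts the hole's centre near 37.8. I'll push in now, correcting for lateral force.

Run:
```python
from h import *
f0=np.array([-.07,.0,-.8]); x=.0235; y=.0378; z=ZT
F=lambda: np.mean([floc() for _ in range(3)],0)-f0
while x<.0635 and manip.current_time()<45:
    x+= .001 if x<.028 else .002
    manip.move_l(tcp(x,y,z),max_speed=.04); f=F()
    print(round(x*1e3,1),f.round(1),round(y*1e3,2),round(z*1e3,2))
    if f[0]<-5: break
    if abs(f[1])>1.5: y+=np.clip(f[1]/1e4,-.0005,.0005)
    if abs(f[2])>1.5: z+=np.clip(f[2]/1e4,-.0005,.0005)
print(x,y,z,manip.current_time(),manip.current_ee_pos()-tcp(x,y,z),manip.current_grip_width())
```

```text
24.5 [ 0.2  0.5 -0.2] 37.8 34.5
25.5 [ 1.1  0.1 -0.4] 37.8 34.5
26.5 [0.2 0.1 0.1] 37.8 34.5
27.5 [ 0.7 -0.   0.6] 37.8 34.5
28.5 [-0.4  0.5 -0.5] 37.8 34.5
30.5 [-0.1 -0.3 -0.1] 37.8 34.5
32.5 [-0.3 -0.2 -0.2] 37.8 34.5
34.5 [1.2 0.1 0.6] 37.8 34.5
36.5 [-0.4 -0.9 -0.4] 37.8 34.5
38.5 [0.2 0.5 0.3] 37.8 34.5
40.5 [-0.2 -0.1 -0.5] 37.8 34.5
42.5 [-0.3  0.6 -0.1] 37.8 34.5
44.5 [ 0.2 -1.5 -0.5] 37.8 34.5
46.5 [ 0.1  0.1 -0.3] 37.65 34.5
48.5 [-0.4  0.2 -0.2] 37.65 34.5
50.5 [ 0.5 -0.3 -1. ] 37.65 34.5
52.5 [-0.1  0.  -0.3] 37.65 34.5
54.5 [-1.  -0.5  0.5] 37.65 34.5
56.5 [ 0.3 -0.5 -0.2] 37.65 34.5
58.5 [0.8 0.3 0. ] 37.65 34.5
60.5 [0.8 0.4 0.1] 37.65 34.5
62.5 [0.4 0.8 0.2] 37.65 34.5
64.5 [ 0.  -0.3 -1. ] 37.65 34.5
0.06450000000000003 0.037648837562627914 0.0345 31.0167 [1.42261478e-04 3.35523117e-05 3.18030719e-05] 0.1451614410158287
```

Run:
```python
from h import *
f0=np.array([-.07,.0,-.8]); x=.0645; y=.03765
F=lambda: np.mean([floc() for _ in range(3)],0)-f0
while x<.069:
    x+=.0003; manip.move_l(tcp(x,y),max_speed=.04); f=F()
    print(round(x*1e3,1),f.round(1))
    if f[0]<-6: break
print(manip.current_time(),manip.current_ee_pos()-tcp(x,y),manip.current_grip_width())
s,ds=manip.grab_frame("scene"); p,d=manip.grab_frame("top")
cv2.imwrite("pics/t3.png",cv2.resize(p[100:260,160:330],None,fx=3,fy=3)[:,:,::-1])
```

```text
64.8 [ 0.6  0.3 -0.1]
65.1 [-0.1 -0.9  0. ]
65.4 [-1.4 -0.9  0.2]
65.7 [-4.8  0.9  2.2]
66.0 [-7.  -1.   3.3]
32.2667 [-7.63210051e-04 -9.37911709e-05 -1.79656139e-04] 0.14316215458343592
```

The collar touches at x = 65.3, exactly 45 mm past the groove floor, so it is flush. I'll let go now.

Run:
```python
from h import *
y=.03765
manip.move_l(tcp(.0656,y),max_speed=.04); print(floc().round(1))
manip.set_gripper(0.4); manip.dwell(.2)
print(floc().round(1),manip.current_grip_force(),manip.current_grip_width())
manip.move_l(tcp(.0656,y,.09),max_speed=.1); print(floc().round(1))
# back off, camera towards the panel
q=tcp(-.08,y,.16); manip.move_l(q,max_speed=.2)
R=Rt(YAW,0.35)
manip.move_ptp(tcp(-.09,y,.14),R); print(manip.current_time())
k=manip.get_calibration("wrist");p,d=manip.grab_frame("wrist"); np.savez("w2.npz",p=p,d=d,**k)
cv2.imwrite("pics/w2.png",p[:,:,::-1])
print(manip.look_for("wrist","lock_pin")[:2],manip.look_for("wrist","pin_collar")[:2])
```

```text
[-5.   0.1  1.1]
[-0.2 -0.8  0.9] 0.0 0.40214994427392997
[-0.8  0.9 -0. ]
37.4083
[{'at': [0.571, 0.1212, 0.0487], 'confidence': 0.83}] [{'at': [0.5739, 0.1255, 0.0481], 'confidence': 0.73}]
```

View pics/w2.png

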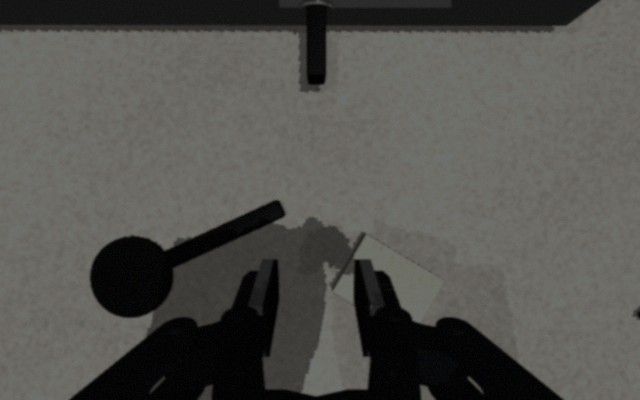

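The pin sits in the groove with its grip at (316,45) and the collar at the panel (316,2). I'll take a more level view to check flushness and droop.

Run:
```python
from h import *
for tl,x,z in ((0.8,-.14,.13),(0.65,-.13,.13),(0.5,-.1,.13)):
    try: manip.move_ptp(tcp(x,.06,z),Rt(YAW,tl)); print(tl); break
    except manip.Unreachable: pass
print(manip.current_time())
k=manip.get_calibration("wrist");p,d=manip.grab_frame("wrist")
W=cloud(k,d); lx=np.array([np.cos(YAW),np.sin(YAW)]); ly=np.array([-lx[1],lx[0]])
X=(W[...,:2]-G)@lx-.0053; Y=(W[...,:2]-G)@ly; Z=W[...,2]   # X=0 at panel as felt
ok=d>0
m=ok&(abs(X)<.02)&(Z>.02)&(Z<.058)&(abs(Y-.038)>.02)&(abs(Y-.038)<.07); print("panel X",np.median(X[m&(X<.008)])*1e3,m.sum())
for a in np.arange(-.066,.004,.006):
    s=ok&(abs(X-a)<.003)&(abs(Y-.0377)<.006)&(Z>.03)&(Z<.075)
    if s.sum()>5: print(round(a*1e3),s.sum(),np.percentile(Z[s],[20,50,85])*1e3)
s=ok&(abs(Y-.0377)<.02)&(X<.002)&(X>-.08)&(Z>.028)&(Z<.06); print("rear X",np.percentile(X[s],[1,3,10])*1e3, "Y",np.median(Y[s]))
v,u=np.nonzero(s); cu,cv=int(u.mean()),int(v.mean()); print(cu,cv)
a=max(cv-75,0);b=max(cu-100,0)
g=cv2.resize(p[a:a+150,b:b+200],None,fx=4,fy=4,interpolation=cv2.INTER_CUBIC)
cv2.imwrite("pics/w3.png",np.clip(g[:,:,::-1].astype(float)*1.8,0,255).astype(np.uint8))
```

```text
0.8
40.1083
panel X -0.6345975930312558 3119
-60 22 [44.48802319 46.89699404 48.94804392]
-54 219 [35.48016599 42.80532494 49.36118792]
-48 73 [49.34682012 49.88904323 50.52787539]
-42 74 [49.73668289 50.49392469 51.23243293]
-36 74 [50.60534434 50.99612492 51.60069401]
-30 71 [50.82152353 51.48027931 52.26654791]
-24 69 [51.89192187 52.25078597 52.93440559]
-18 66 [52.31221454 52.82896018 53.37769767]
-12 62 [52.80664179 53.28608244 53.72807142]
-6 185 [53.81692824 67.35629916 72.56947214]
0 90 [53.41475984 55.54113503 58.32788719]
rear X [-57.18352917 -56.6536442  -55.68396164] Y 0.03782146365594258
338 77
```

View pics/w3.png

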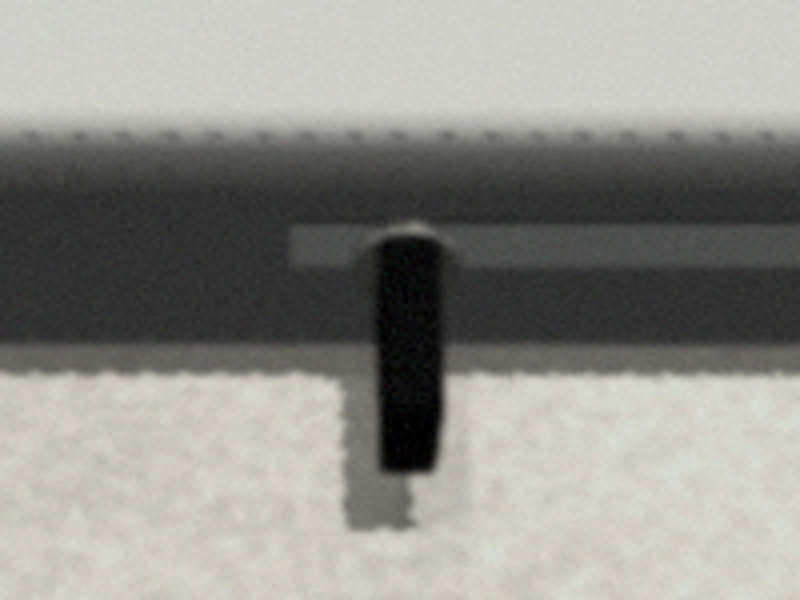

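The pin is home. Released, it droops only by the hole's clearance, with the lower edge of its collar resting on the panel (the rear end is where a touching collar would put it). The gripper is clear, so I'm handing in.

```bash
python3 -c "
from bench import manip
print(manip.current_time(),manip.current_force()); print(manip.sign_off())"
```

```text
40.1583 [ 0.21766334 -0.15105191  0.40919154]
the job is handed in; nothing more can be done
None
```

The lock pin is in the hidden hole, found by touch at about y = +38 mm, and I handed the job in at 40 s with contact forces of about 7 N or less; it went flush under light pressure, but after release its grip sagged about 4–5°, so the collar now rests on its lower edge with its centre an estimated 1 mm off the panel.

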